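# Shut the mandrel case on the jeweller's bench

### The arm

A 6-joint arm with a two-finger parallel gripper is mounted at the origin on the work surface. World frame = base frame: x ahead of the robot, y to its left, z up, the work surface at z = 0. Lengths are in m, angles in rad, forces in N, time in s.
With the tool pointing down it reaches from about 0.375 to 0.825 m from the base axis. Payload 5.5 kg.
Tool frame: the origin (TCP) lies at the very end of the fingers, on their centre line; the grasp point (between the pads) lies 19 mm behind it (arm.hold_point_z is the z of the grasp point in the tool frame, in m); z points along the fingers, y is the line along which they close (so a half turn about z gives the same grasp; the last joint's range is limited). The gripper opens to 85 mm and grips with 20 to 120 N. Pads are 22 mm wide; open, the fingers measure 114 mm over their backs; the gripper's body (76 mm by 85 mm) begins 54 mm behind the grasp point. The pads swing forward as they close: fully open they stand 13 mm farther back than shut.
Start: joints at [1.287, 0.314, -0.047, 1.21, 0, 1.571], TCP at [0.168, 0.576, 0.231] pointing down, gripper open.
Joint ranges: [-2.67, 2.67], [-0.69, 1.73], [-1.03, 1.25], [-2.08, 2.16], [-1.42, 1.45], [-3.14, 3.14]. Speed limits (rad/s): [2.39, 2.39, 3.01, 3.14, 3.14, 3.14].

### API

Orientations are given as a unit quaternion [x, y, z, w].
In Python, from workcell import arm gives the robot as it stands.
- The arm moves only by the shell command python3 -m pendant 'ROWS' [FORCE]. ROWS is JSON, a list that holds one entry, the list of rows, each a list of 7 numbers: the closure, from 0 (fully open) to 1 (shut), then the shift along the world's x, y, z normalised to -1 to 1, where 1 is 0.2 m, then the turn, a rotation vector about the world's x, y, z normalised to -1 to 1, where 1 is pi rad. A call has 1 to 20 rows; each row is the pose to reach, as a shift and turn from the pose commanded when the call began, turning the shorter way round; what a row does not reach only later rows make up. A row lasts 1/8 s, in which the tool goes at most 62.5 mm and 10.7 degrees, less where a joint would pass 70% of its speed; a pose out of reach is approached as far as the arm can. A call with a number of a shift or a turn outside -1 to 1 is refused whole. A call with a gripper value outside its range is refused whole. The fingers move at their own pace and stop on an object; FORCE is the grip in N (left out, the last holds). Time passes only in rows, so rows that repeat a pose let the fingers close. It gives the time, the measured TCP pose, the force, the opening and the grip force at its end, in the units of the state.
- arm.state(): the state, without advancing time (a new reading comes with each control period).
- arm.camera(name): name is "side" or "top" or "wrist"; returns a dict with "frame" (420x560x3 uint8, blue, green, red), "intrinsics" (3x3 intrinsics, pixels), "cam_to_world" (4x4, takes a point from camera to world coordinates). Camera axes: x right, y up, looking along -z (the intrinsics and any distortion apply to the point x, -y, -z); pixel columns grow to the right and rows downward; lengths in m; the calibration is good to about 2 mm. A picture is of the moment at which its call begins. There is no depth.
- arm.sign_off(): hands the job in; it is judged then, once.
The state is a dict: "time": time; "joint_positions": joint angles; "qvel": joint speeds; "joint_efforts": joint torques, N m; "tool_pos": TCP position; "ee_rot": TCP orientation; "contact_force": force on the tool from outside, world axes, zero at the start; "moment": the same for the moment, N m; "opening": opening from 0.0 (shut) to 1.0 (fully open); "grip_force": force on a finger pad.
Only numpy, scipy, OpenCV 4.12 (cv2) and the standard library are available. Lean on these libraries where they do the work, as an engineer would, in place of code of your own. Each camera call takes 0.05 s, during which the arm holds its last target. There are 200 camera calls.

### The job

Close up the grey mandrel case: with the lid still up, break its locked folding stay by pressing the knuckle past straight, then bring the lid down gently by its handle bar, never letting it drop, and press it down until the catch gives and the lid is fully home. Let go and leave everything else on the bench where it is.

Things in the scene. Friction and masses are not known exactly. Their poses are not given: they have to be found in the camera images.
- case_base (a point): Centre of the underside of the case, on the bench: a fixed open-topped grey steel box, 170 mm deep (x), 260 mm long (y), 110 mm high, walls 6 mm. Axes: +x horizontal, from its front to its back (hinge) side; y along the hinge line; z up. The lid shuts forward (-x) and down. The stay is outside the end at y = -130 mm.
- lid_hinge (a point): Middle of the hinge line, on top of the back wall: 85 mm towards +x and 110 mm above case_base, same axes (they do not turn with the lid). The lid is a grey steel plate 264 mm by 178 mm, 9 mm thick, 0.56 to 0.88 kg. It starts open, almost upright, over this line.
- lid (a joint): Lid angle, rad: 0 fully home, 1.40 at the start. With the stay broken it stays up by itself above 1.2 rad and falls if let go much lower. At about 0.12 rad it rests on a spring roller catch inside the middle of the front (bar 26 mm too high); it takes about 6 to 12 N down at the bar to get over the catch, which then snaps and holds the lid shut at its stop.
- knuckle (a joint): Bend of the stay at its knuckle, rad: 0 straight, -0.11 at the start (locked just past straight, bulging up and forward, on its stop), positive as it folds back and down (+x and -z of case_base), 2.73 with the lid shut. Stiff: about 5 N at the boss moves it and it stays where left; 0.3 to 0.5 is well broken and lowers the lid by under 0.1 rad.
- knuckle_boss (a point): Centre of the round steel boss on the knuckle: a pin 22 mm in diameter, 36 mm long, parallel to the hinge line, standing out from the stay away from the case; its end is 18 mm from here. At the start about 77 mm in front of the hinge line, 46 mm above it, 35 mm outside the case's end. To break the stay press it some 20 mm back and down at about 45 degrees. Axes turn with the link.
- stay_foot (a point): Fixed lower pivot of the folding stay, on the case's end, 130 mm in front of the hinge line and 12 mm below it. The stay is two equal flat steel links, 79 mm between pivots, 13 mm wide; the lower turns about this point, the upper ends on the lid's side edge, 100 mm from the hinge line. The knuckle joins them.
- handle_bar (a point): Middle of the lid's round steel handle bar, 12 mm in diameter, 124 mm long, parallel to the hinge line, 218 mm from it along the lid, beyond the lid's front edge with a 34 mm gap. About 325 mm above the bench at the start, the top of the open lid; when shut 114 mm above the bench, 48 mm in front of the front wall. Axes turn with the lid.
- tape_measure: Bystander: black tape measure, 70 x 36 x 60 mm high, in front of the case; origin under its centre.
- screwdriver: Bystander: screwdriver 170 mm long lying in front of the case.
- glue_bottle: Bystander: white bottle, 52 mm diameter, 150 mm high, behind the case; origin under its centre.
- mug: Bystander: white mug, 76 mm diameter, 90 mm high, behind the case; origin under its centre.
- mandrel_stand: Bystander: tapered dark steel mandrel upright on a round 70 mm foot, 190 mm high; origin under its centre.
- bench_block: Bystander: square steel bench block, 80 x 80 x 30 mm; origin under its centre.
- hammer: Bystander: hammer 220 mm long lying on the bench.

How it is judged:
By the outcome, as a careful person would: the job done as asked, in the order asked, and still so for the second after the job is handed in, with the robot touching nothing.
It also fails if it takes over 62 s, if anything falls off the work surface, if the arm or the gripper's body presses on something with over 40 N, if the wrist force passes 120 N, or if a joint passes its speed limit or range.

## Working session

There is one attempt and no reset: what is moved stays moved. The work goes in short steps, Python scripts to look and compute and a shell command to move; the robot and the scene stay as the last step left them, time stands still between calls to the robot, and variables do not carry over. Pictures are saved under pics/ and viewed, at most 10 in all, crops included, and the job is handed in when it is done.

```bash
mkdir -p pics
python3 - <<'E'
from workcell import arm
import cv2,numpy as np
for n in ("side","top"):
    c=arm.camera(n); cv2.imwrite(f"pics/{n}0.png",c["frame"]); print(n,c["intrinsics"],np.round(c["cam_to_world"],4).tolist())
print(arm.state(),arm.hold_point_z)
E
```

```text
side [[427.81901865   0.         278.11282216]
 [  0.         427.81901865 211.04845942]
 [  0.           0.           1.        ]] [[0.8621, 0.2747, -0.4258, 0.1185], [-0.5066, 0.4498, -0.7356, -0.769], [-0.0105, 0.8498, 0.5269, 0.5671], [0.0, 0.0, 0.0, 1.0]]
top [[477.40469933   0.         283.29580039]
 [  0.         477.40469933 208.2493313 ]
 [  0.           0.           1.        ]] [[-0.0078, 0.9888, -0.1487, 0.3072], [-1.0, -0.0082, -0.0017, -0.0982], [-0.0029, 0.1487, 0.9889, 1.4158], [0.0, 0.0, 0.0, 1.0]]
{'time': 0.1, 'joint_positions': array([ 1.28699651e+00,  3.14147666e-01, -4.79349713e-02,  1.21017702e+00,
        2.19299163e-05,  1.57080742e+00]), 'qvel': array([ 0.00069393, -0.00015533,  0.00200925, -0.00109936,  0.00067056,
        0.00114407]), 'joint_efforts': array([ 2.08566948e-04, -5.40768242e+01,  3.40540910e+01,  1.12170627e-02,
       -1.68085910e-05, -1.56753595e-05]), 'tool_pos': array([0.16786034, 0.57553485, 0.23054469]), 'ee_rot': array([ 1.41429641e-01,  9.89948040e-01, -7.22759633e-04, -1.14325665e-04]), 'contact_force': array([-0.48401996,  0.69777908, -1.32560847]), 'moment': array([-0.0046167 ,  0.02119595, -0.01445327]), 'grip_force': 0.0, 'opening': 1.0006938124609237} -0.0187
```

View pics/side0.png

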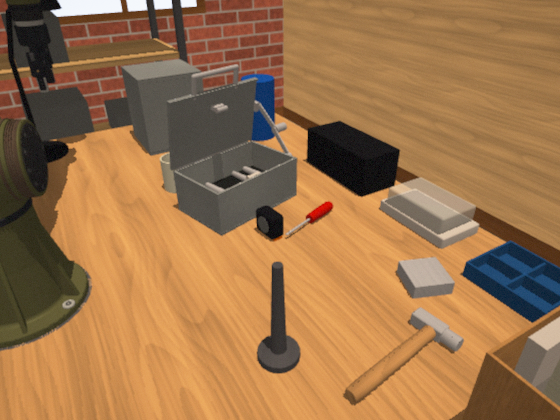

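View pics/top0.png

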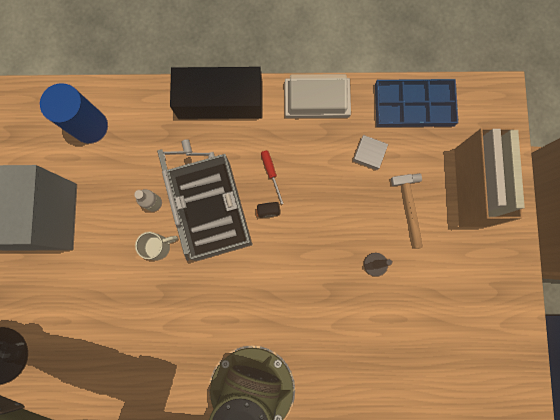

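The case's stay is on its far (world +x) end: boss at about (281,128) in the side picture and (186,146) in the top one. I'll zoom both to get corner pixels.

Run:
```python
import cv2,numpy as np
a=cv2.imread("pics/side0.png")[55:235,150:310]; b=cv2.imread("pics/top0.png")[130:270,130:290]
cv2.imwrite("pics/z.png",np.hstack([cv2.resize(a,None,fx=2.5*1.3333,fy=2.5*1.3333,interpolation=2)[:600,:533]]))
cv2.imwrite("pics/z2.png",cv2.resize(b,None,fx=4,fy=4,interpolation=2))
```

```text
(no output)
```

View pics/z.png

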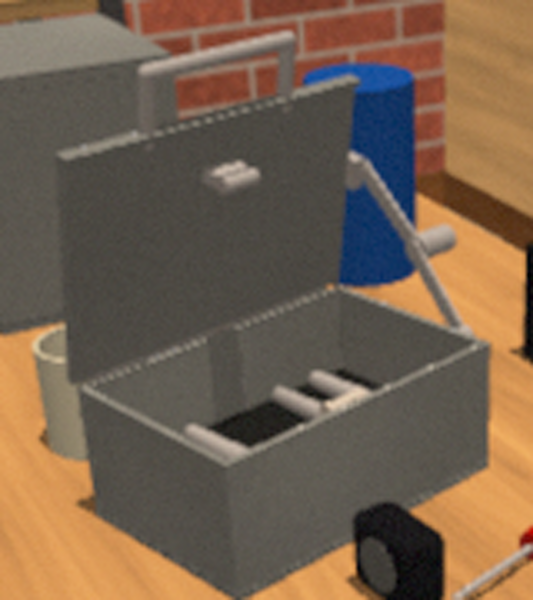

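View pics/z2.png

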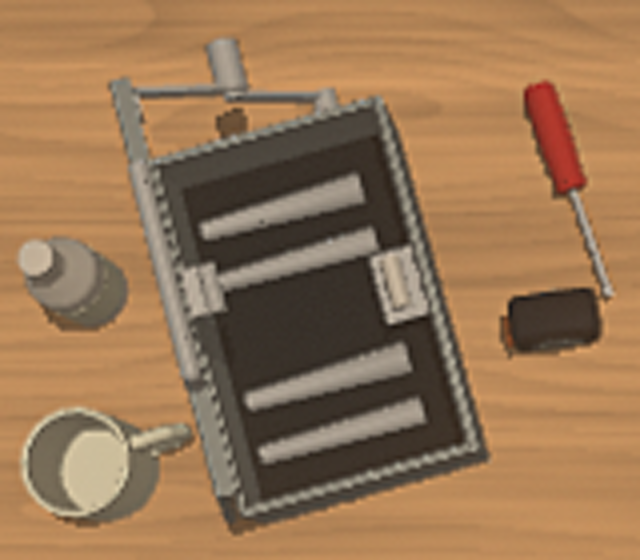

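```bash
cat > geo.py <<'E'
import numpy as np
from scipy.optimize import least_squares
def project(c2w,K,P):
    p=(np.asarray(P)-c2w[:3,3])@c2w[:3,:3]; u=np.c_[p[:,0],-p[:,1],-p[:,2]]@K.T
    return u[:,:2]/u[:,2:]
E
python3 - <<'E'
from workcell import arm
from geo import *
S=arm.camera("side");T=arm.camera("top")
b=[-.085+.0-.077+.17,-.165,.156]
ps=np.array([[-.085,.13,.11],[-.085,.13,0],[-.085,-.13,.11],[-.085,-.13,0],[.085,.13,.11],[.085,.13,0],b,[.085-.037,0,.325]])
us=np.array([[230,462],[242,597],[488,347],[487,465],[86,385],[98,507],[436,240],[218,53]])/3.3333+[150,55]
pt=np.array([[-.085,-.13,.11],[-.085,.13,.11],[.085,.13,.11],b,[.048,0,.325]])
ut=np.array([[381,98],[487,455],[238,515],[226,65],[170,270]])/4+130
def W(q,P):
    c,s=np.cos(q[2]),np.sin(q[2]); return P@np.array([[c,-s,0],[s,c,0],[0,0,1]]).T+[q[0],q[1],0]
f=lambda q:np.r_[project(S["cam_to_world"],S["intrinsics"],W(q,ps))-us,project(T["cam_to_world"],T["intrinsics"],W(q,pt))-ut].ravel()
r=least_squares(f,[.5,.1,1.4],loss="soft_l1"); print(r.x,np.degrees(r.x[2])); print(np.round(r.fun.reshape(-1,2),1))
for n,p in dict(boss=b,bar=[.048,0,.325],hinge=[.085,0,.11]).items(): print(n,W(r.x,np.array([p])))
for u,n in (((58,285),"glue"),((95,460),"mug"),((555,320),"tape")):
    d=np.linalg.inv(T["intrinsics"])@np.r_[np.array(u)/4+130,1]; d=T["cam_to_world"][:3,:3]@(d*[1,-1,-1]); o=T["cam_to_world"][:3,3]
    h=.05; print(n,o+d*(h-o[2])/d[2])
E
```

```text
[0.51337897 0.11394486 1.84656962] 105.80064605662548
[[-1.   0.6]
 [-0.6  1.7]
 [ 1.1 -2. ]
 [ 0.8  0.3]
 [-3.   0.1]
 [-0.5  2.4]
 [-0.5  0.3]
 [ 1.6  0.8]
 [-0.5 -1.3]
 [-2.1 -1.9]
 [ 0.1  0.5]
 [-0.1 -0.1]
 [ 0.2 -0.7]]
boss [[0.66996611 0.16657061 0.156     ]]
bar [[0.500309   0.16013117 0.325     ]]
hinge [[0.49023423 0.19573313 0.11      ]]
glue [0.53650279 0.30672938 0.05      ]
mug [0.4093308  0.27573603 0.05      ]
tape [ 0.5078556  -0.05377248  0.05      ]
```

```bash
python3 -m pendant '[[[1,0,0,0.5,0,0,0],[1,0,0,1,0,0,0],[1,0,0,1,0,0,0],[1,0,0,1,0,0,0],[1,1,-1,1,0,0,0.178],[1,1,-1,1,0,0,0.178],[1,1,-1,1,0,0,0.178],[1,1,-1,1,0,0,0.178],[1,1,-1,1,0,0,0.178],[1,1,-1,1,0,0,0.178]]]' 30
python3 -m pendant '[[[1,1,-1,0,0,0,0],[1,1,-1,0,0,0,0],[1,1,-1,0,0,0,0],[1,1,-1,0,0,0,0],[1,1,-1,0,0,0,0],[1,1,-1,0,0,0,0]]]'
```

```text
time: 1.45
tool_pos: [0.3697, 0.3739, 0.4313]
ee_rot: [-0.135, 0.991, -0.0, 0.0]
contact_force: [-0.1, -0.2, -0.3]
opening: -0.003
grip_force: 0.0
time: 2.2
tool_pos: [0.5691, 0.1752, 0.4301]
ee_rot: [-0.136, 0.991, -0.0, -0.001]
contact_force: [-0.7, -0.1, 0.5]
opening: -0.003
grip_force: 0.0
```

```bash
python3 -m pendant '[[[1,0.57,-0.35,0,0.05,0.015,0],[1,0.57,-0.35,0,0.11,0.03,0],[1,0.57,-0.35,-0.4,0.16,0.045,0],[1,0.57,-0.19,-0.8,0.214,0.06,0],[1,0.57,-0.19,-1,0.214,0.06,0],[1,0.57,-0.19,-1,0.214,0.06,0],[1,0.57,-0.19,-1,0.214,0.06,0]]]'
python3 - <<'E'
from workcell import arm
import cv2,numpy as np
from geo import *
S=arm.camera("side");cv2.imwrite("pics/s2.png",cv2.resize(S["frame"][40:190,200:360],None,fx=4,fy=4,interpolation=2))
T=arm.camera("top");cv2.imwrite("pics/t2.png",cv2.resize(T["frame"][80:230,110:290],None,fx=4,fy=4,interpolation=2))
s=arm.state();print(s["joint_positions"],project(S["cam_to_world"],S["intrinsics"],[s["tool_pos"]]))
E
```

```text
time: 3.08
tool_pos: [0.6816, 0.1399, 0.2326]
ee_rot: [-0.13, 0.931, 0.339, -0.047]
contact_force: [-0.1, -0.9, 0.5]
opening: -0.0
grip_force: 0.0
[-0.08857901  0.70305501  0.387631    1.53973597  0.64514682 -0.4628514 ] [[290.0927361   99.76453238]]
```

View pics/s2.png

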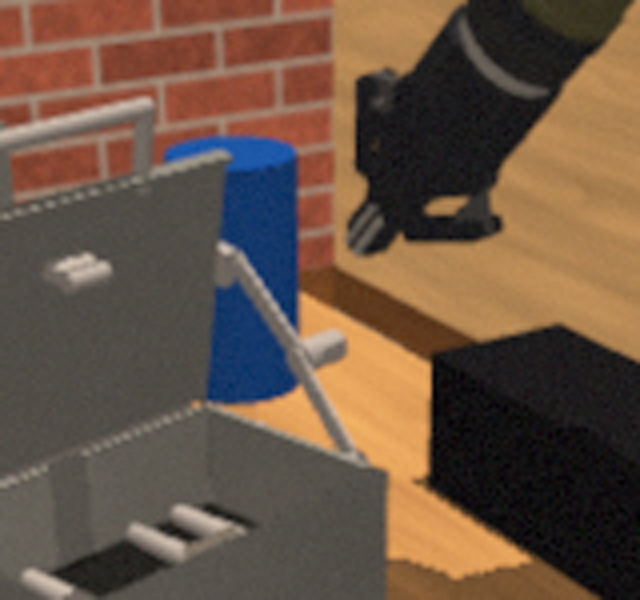

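```bash
python3 -m pendant '[[[1,-0.03,0.1,-0.2,0,0,0],[1,-0.035,0.11,-0.29,0,0,0],[1,-0.035,0.12,-0.325,0,0,0],[1,-0.04,0.13,-0.345,0,0,0],[1,-0.045,0.14,-0.36,0,0,0],[1,-0.045,0.155,-0.375,0,0,0]]]'
python3 -m pendant '[[[1,-0.003,0.01,-0.012,0,0,0],[1,-0.006,0.02,-0.025,0,0,0],[1,-0.01,0.03,-0.037,0,0,0],[1,-0.013,0.04,-0.05,0,0,0],[1,-0.013,0.04,-0.05,0,0,0]]]'
python3 - <<'E'
from workcell import arm
import cv2,numpy as np
S=arm.camera("side");cv2.imwrite("pics/s3.png",cv2.resize(S["frame"][40:190,200:360],None,fx=4,fy=4,interpolation=2))
E
```

```text
time: 3.92
tool_pos: [0.6742, 0.1688, 0.1584]
ee_rot: [-0.129, 0.931, 0.339, -0.045]
contact_force: [-0.5, -3.0, 4.1]
opening: 0.005
grip_force: 2.4
time: 4.55
tool_pos: [0.6708, 0.1761, 0.1456]
ee_rot: [-0.129, 0.931, 0.338, -0.046]
contact_force: [2.4, -3.4, 1.5]
opening: -0.001
grip_force: 2.1
```

View pics/s3.png

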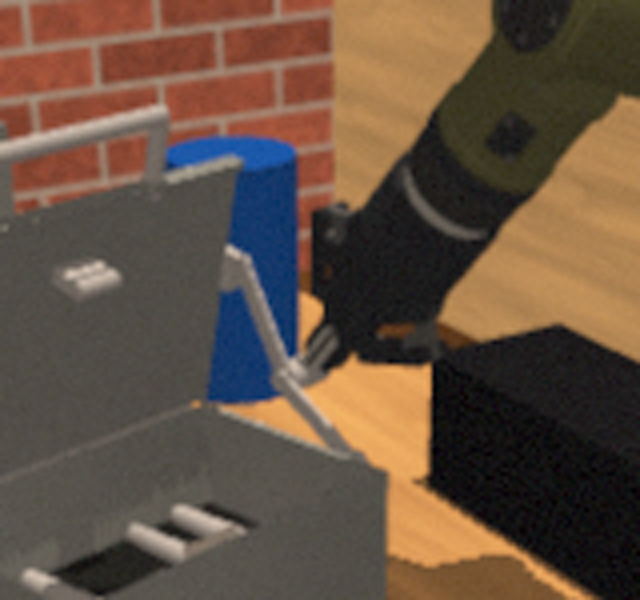

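```bash
cat >> geo.py <<'E'
Q=[.5134,.1139]; X=np.array([-.272,.962,0]); O=np.array([.962,.272,0]); Z=np.array([0,0,1.])
def cw(x,o,z): return np.r_[Q,0]+x*X+o*O+z*Z
def bar(th,o=0): c,s=np.cos(th),np.sin(th); return cw(.085-.218*c+.004*s,o,.11+.218*s+.004*c)
def tz(t): return np.sin(t)*X-np.cos(t)*Z
E
python3 - <<'E'
from workcell import arm
from geo import *
from scipy.optimize import fsolve
S=arm.camera("side")
for th in (1.4,1.35,1.3,1.25): print(th,project(S["cam_to_world"],S["intrinsics"],[bar(th,.062)]))
s=arm.state();p=s["tool_pos"]+.011*tz(.7)-np.r_[Q,0]; b=np.array([p@X,p[2]])
a0=None
def lidpt(th,ph=0): return np.array([.085-.1*np.cos(th-ph),.11+.1*np.sin(th-ph)])
f=np.array([-.045,.098]); b0=np.array([.008,.156])
# initial: find ph so that |lidpt-b0|=.079
ph=fsolve(lambda q:np.hypot(*(lidpt(1.4,q[0])-b0))-.079,.05)[0]
th=fsolve(lambda q:np.hypot(*(lidpt(q[0],ph)-b))-.079,1.3)[0]
print("ph",ph,"boss",b,np.hypot(*(b-f)),"lid",th)
for t in (1.3,1.32,1.34): print(t,bar(t))
E
```

```text
1.4 [[236.37662819  66.29696853]]
1.35 [[239.45133107  67.85519397]]
1.3 [[242.53968304  69.6556555 ]]
1.25 [[245.63084395  71.69554309]]
ph 0.008876604678468876 boss [0.02412414 0.13723837] 0.07948456519079014 lid 1.337658691921
1.3 [0.50509326 0.14327899 0.32112568]
1.32 [0.50394185 0.14735125 0.32217259]
1.34 [0.50278498 0.15144284 0.32313464]
```

The stay is clearly broken (knuckle at crop (290,375), bent back) and the lid is still up. Next I back off and move to a pose before the bar.

```bash
python3 -m pendant '[[[1,0.05,-0.18,0.23,0,0,0],[0.6,0.05,-0.35,0.5,0,0,0],[0.6,0.05,-0.35,0.8,0,0,0],[0.6,0.05,-0.35,1,0,0,0],[0.6,0.05,-0.35,1,0,0,0]]]'
python3 -m pendant '[[[0.6,-0.1,0,0.2,-0.04,-0.011,0],[0.6,-0.45,0,0.2,-0.08,-0.0227,0],[0.6,-0.86,0.11,0.15,-0.08,-0.0227,0],[0.6,-0.86,0.11,0.15,-0.08,-0.0227,0],[0.6,-0.86,0.11,0.15,-0.08,-0.0227,0]]]'
python3 - <<'E'
from workcell import arm
from geo import *
import cv2
s=arm.state(); print(s["tool_pos"],"pre target",bar(1.34)-.058*tz(.436),"d",(bar(1.34)+.012*tz(.436)-s["tool_pos"])/.2, s["joint_positions"])
W=arm.camera("wrist"); print(project(W["cam_to_world"],W["intrinsics"],[bar(1.34,-.06),bar(1.34),bar(1.34,.06)])); cv2.imwrite("pics/w1.png",W["frame"])
E
```

```text
time: 5.28
tool_pos: [0.6811, 0.107, 0.3494]
ee_rot: [-0.13, 0.931, 0.338, -0.044]
contact_force: [0.1, -0.2, -0.2]
opening: 0.401
grip_force: 0.0
time: 5.9
tool_pos: [0.5054, 0.1296, 0.3754]
ee_rot: [-0.135, 0.967, 0.215, -0.03]
contact_force: [-0.0, 0.4, 0.7]
opening: 0.401
grip_force: 0.0
[0.50540694 0.129619   0.37539371] pre target [0.50944745 0.12787924 0.37570864] d [-0.02000205  0.13349535 -0.31568223] [-0.00932804  0.22125767  0.08344249  1.56484022  0.41801446 -0.31396612]
[[280.54518194 142.4936197 ]
 [280.70110398 232.84580918]
 [280.83396536 309.83503311]]
```

View pics/w1.png

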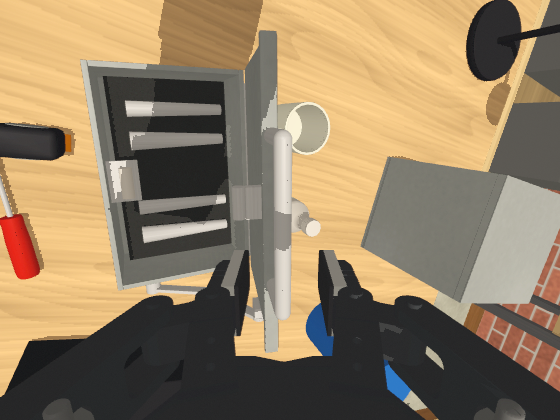

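The bar (col 283, rows 130–318) sits centred between the pads (cols 248–320), so I descend and grip.

```bash
python3 -m pendant '[[[0.6,-0.01,0.065,-0.15,0,0,0],[0.6,-0.02,0.115,-0.27,0,0,0],[0.6,-0.02,0.135,-0.315,0,0,0],[0.6,-0.02,0.135,-0.315,0,0,0],[0.8,-0.02,0.135,-0.315,0,0,0],[1,-0.02,0.135,-0.315,0,0,0],[1,-0.02,0.135,-0.315,0,0,0],[1,-0.02,0.135,-0.315,0,0,0]]]' 40
python3 - <<'E'
from geo import *
print("units of 0.2 m, shifts from grasp at 1.34")
for th in np.r_[1.34,1.3:-.01:-.1,.12]:print(round(th,2),np.round((bar(th)-bar(1.34))/.2,3))
E
```

```text
time: 6.95
tool_pos: [0.5052, 0.1561, 0.3144]
ee_rot: [-0.134, 0.967, 0.215, -0.028]
contact_force: [0.5, 0.0, 5.9]
opening: 0.122
grip_force: 39.5
units of 0.2 m, shifts from grasp at 1.34
1.34 [0. 0. 0.]
1.3 [ 0.012 -0.041 -0.01 ]
1.2 [ 0.04  -0.141 -0.043]
1.1 [ 0.067 -0.237 -0.085]
1.0 [ 0.093 -0.329 -0.138]
0.9 [ 0.118 -0.416 -0.199]
0.8 [ 0.14  -0.496 -0.27 ]
0.7 [ 0.161 -0.568 -0.348]
0.6 [ 0.179 -0.633 -0.434]
0.5 [ 0.195 -0.69  -0.526]
0.4 [ 0.208 -0.737 -0.623]
0.3 [ 0.219 -0.775 -0.724]
0.2 [ 0.227 -0.803 -0.83 ]
0.1 [ 0.232 -0.82  -0.937]
-0.0 [ 0.234 -0.827 -1.046]
0.12 [ 0.231 -0.818 -0.915]
```

```bash
python3 -m pendant '[[[1,0.006,-0.02,-0.005,0,0,0],[1,0.012,-0.041,-0.01,0,0,0],[1,0.021,-0.075,-0.02,0,0,0],[1,0.03,-0.108,-0.031,0,0,0],[1,0.04,-0.141,-0.043,0,0,0],[1,0.049,-0.174,-0.056,0,0,0],[1,0.058,-0.206,-0.07,0,0,0],[1,0.067,-0.237,-0.085,0,0,0],[1,0.067,-0.237,-0.085,0,0,0]]]'
```

```text
time: 8.07
tool_pos: [0.5186, 0.1075, 0.2959]
ee_rot: [-0.134, 0.967, 0.214, -0.028]
contact_force: [6.3, -1.2, 2.4]
opening: 0.117
grip_force: 41.0
```

```bash
python3 -m pendant '[[[1,0.009,-0.031,-0.017,0,0,0],[1,0.018,-0.062,-0.034,0,0,0],[1,0.026,-0.092,-0.053,0,0,0],[1,0.035,-0.122,-0.072,0,0,0],[1,0.043,-0.151,-0.092,0,0,0],[1,0.051,-0.179,-0.114,0,0,0],[1,0.059,-0.207,-0.137,0,0,0],[1,0.066,-0.233,-0.16,0,0,0],[1,0.073,-0.259,-0.185,0,0,0],[1,0.08,-0.284,-0.21,0,0,0],[1,0.087,-0.308,-0.236,0,0,0],[1,0.094,-0.331,-0.263,0,0,0],[1,0.1,-0.354,-0.291,0,0,0],[1,0.106,-0.375,-0.32,0,0,0],[1,0.112,-0.396,-0.349,0,0,0],[1,0.112,-0.396,-0.349,0,0,0]]]'
```

```text
time: 10.07
tool_pos: [0.5401, 0.0288, 0.2254]
ee_rot: [-0.134, 0.967, 0.214, -0.029]
contact_force: [5.2, 1.5, -3.9]
opening: 0.117
grip_force: 39.6
```

```bash
python3 -m pendant '[[[1,0.006,-0.02,-0.03,0,0,0],[1,0.011,-0.039,-0.061,0,0,0],[1,0.016,-0.057,-0.092,0,0,0],[1,0.021,-0.074,-0.124,0,0,0],[1,0.025,-0.089,-0.156,0,0,0],[1,0.029,-0.104,-0.189,0,0,0],[1,0.033,-0.118,-0.222,0,0,0],[1,0.037,-0.131,-0.256,0,0,0],[1,0.04,-0.142,-0.29,0,0,0],[1,0.043,-0.152,-0.325,0,0,0],[1,0.046,-0.162,-0.36,0,0,0],[1,0.048,-0.17,-0.396,0,0,0],[1,0.05,-0.176,-0.423,0,0,0],[1,0.051,-0.18,-0.45,0,0,0],[1,0.051,-0.18,-0.45,0,0,0]]]'
python3 - <<'E'
from workcell import arm
import cv2
S=arm.camera("side");cv2.imwrite("pics/s4.png",cv2.resize(S["frame"][40:240,140:400],None,fx=3,fy=3,interpolation=2))
E
```

```text
time: 11.95
tool_pos: [0.5501, -0.0066, 0.1358]
ee_rot: [-0.134, 0.967, 0.215, -0.029]
contact_force: [1.7, 0.5, -5.3]
opening: 0.118
grip_force: 38.9
```

View pics/s4.png

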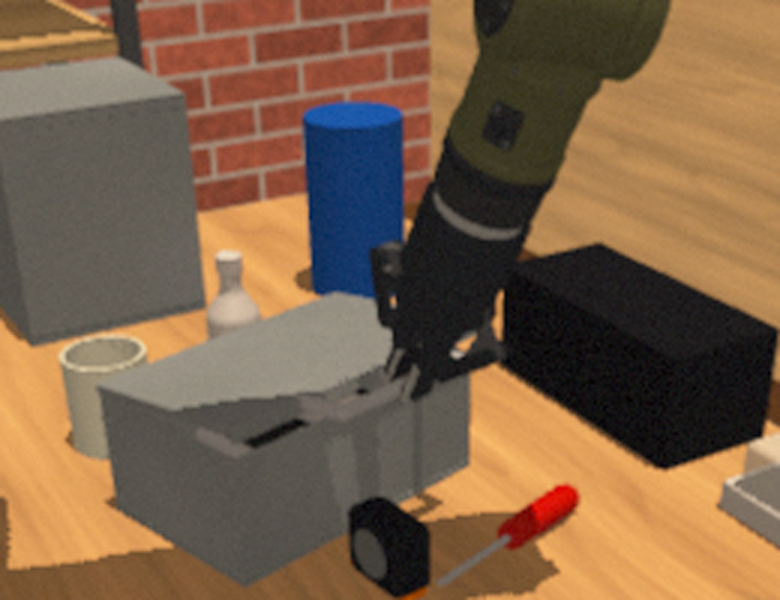

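```bash
python3 -m pendant '[[[1,0.001,-0.003,-0.025,0,0,0],[1,0.001,-0.004,-0.05,0,0,0],[1,0.002,-0.005,-0.075,0,0,0],[1,0.002,-0.006,-0.1,0,0,0],[1,0.002,-0.007,-0.125,0,0,0],[1,0.002,-0.008,-0.145,0,0,0],[1,0.002,-0.008,-0.165,0,0,0],[1,0.002,-0.008,-0.18,0,0,0],[1,0.002,-0.008,-0.18,0,0,0]]]' 60
```

```text
time: 13.12
tool_pos: [0.5507, -0.0084, 0.1071]
ee_rot: [-0.134, 0.967, 0.216, -0.028]
contact_force: [-17.3, -10.6, 51.1]
opening: 0.103
grip_force: 67.2
```

```bash
python3 -m pendant '[[[1,0,0,0.015,0,0,0],[1,0,0,0.03,0,0,0],[1,0,0,0.03,0,0,0]]]'
python3 -m pendant '[[[0.9,0,0,0,0,0,0],[0.65,0,0,0,0,0,0],[0.65,0,0,0,0,0,0],[0.65,0,0,0,0,0,0]]]'
```

```text
time: 13.5
tool_pos: [0.5506, -0.0084, 0.1076]
ee_rot: [-0.134, 0.967, 0.215, -0.029]
contact_force: [-5.4, -3.9, 12.9]
opening: 0.11
grip_force: 63.3
time: 14.0
tool_pos: [0.5509, -0.0081, 0.1061]
ee_rot: [-0.134, 0.967, 0.215, -0.029]
contact_force: [0.1, -0.2, -0.7]
opening: 0.347
grip_force: 0.0
```

```bash
python3 -m pendant '[[[0.65,0.01,-0.04,0.09,0,0,0],[0.65,0.025,-0.08,0.18,0,0,0],[0.65,0.046,-0.163,0.363,0,0,0],[0.65,0.046,-0.3,0.7,0,0,0],[0.65,0.046,-0.6,1,0,0,0],[0.65,0.046,-0.6,1,0,0,0],[0.65,0.046,-0.6,1,0,0,0]]]'
python3 - <<'E'
from workcell import arm
import cv2
from geo import *
S=arm.camera("side");cv2.imwrite("pics/s5.png",cv2.resize(S["frame"][60:240,140:380],None,fx=3.3,fy=3.3,interpolation=2))
for th in (0,.06,.12):print((project(S["cam_to_world"],S["intrinsics"],[bar(th,-.062),bar(th,.062)])-[140,60])*3.3)
E
```

```text
time: 14.88
tool_pos: [0.5611, -0.1299, 0.3077]
ee_rot: [-0.133, 0.967, 0.214, -0.027]
contact_force: [0.6, 0.4, -1.1]
opening: 0.352
grip_force: 0.0
[[382.25584526 424.87418072]
 [506.96835027 363.70230679]]
[[380.84517822 407.2223375 ]
 [506.46819244 346.97842873]]
[[378.59671347 389.03380602]
 [505.14271871 329.79966527]]
```

View pics/s5.png

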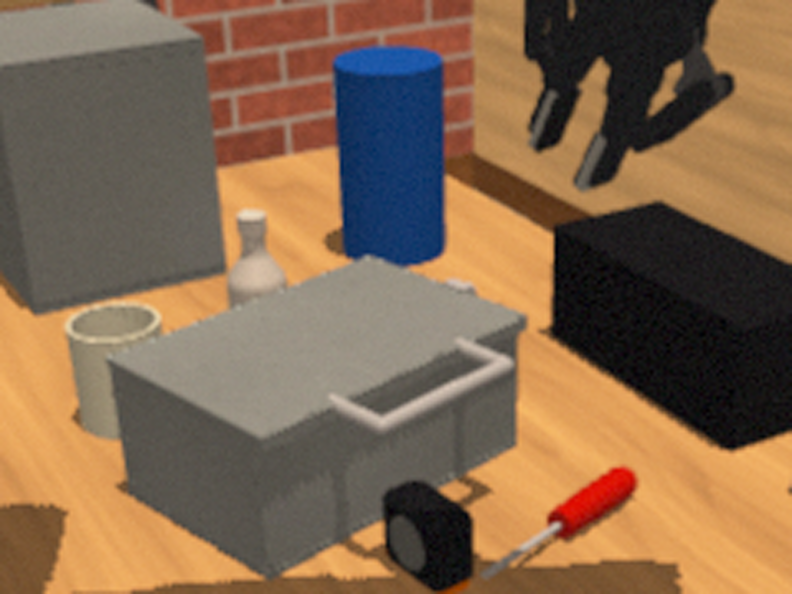

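The bar ends are at about (381,422) and (508,365), which matches the shut prediction (382,425)/(507,364). The lid is fully home and the bystanders are undisturbed.

```bash
python3 -c "
from workcell import arm
print(arm.sign_off())"
```

```text
the job is handed in; nothing more can be done
None
```

The case is closed: I broke the stay first, lowered the lid by its bar while gripping it, and pressed it past the catch until fully home; I then let go with nothing else disturbed and handed the job in at about 15 s.

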